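# Back the spool winder off one notch

## Robot

A 6-joint arm with a two-finger parallel gripper is mounted at the origin on a cart in front of the work surface, level with it; the furniture and walls round the work are solid. World frame = base frame: x ahead of the robot, y to its left, z up, the work surface at z = 0. Lengths are in m, angles in rad, forces in N, time in s.
With the tool pointing down it reaches from about 0.325 to 0.875 m from the base axis. Payload 4.4 kg.
Tool frame: the origin (TCP) lies on the centre line of the jaws, within the pads' length; the fingertips stand 19 mm ahead of it and the grasp point (between the pads) is the TCP; z points along the fingers, y is the line along which they close (so a half turn about z gives the same grasp; the last joint's range is limited). The gripper opens to 85 mm and grips with 20 to 120 N. Pads are 22 mm wide; open, the fingers measure 114 mm over their backs; the gripper's body (76 mm by 85 mm) begins 54 mm behind the grasp point. The pads swing forward as they close: fully open they stand 13 mm farther back than shut.
Start: joints at [-1.401, 0.207, 1.542, -0, 1.393, -0.15], TCP at [0.181, -0.546, 0.25] pointing down, gripper open.
Joint ranges: [-2.73, 2.73], [-0.86, 2.22], [0.23, 2.46], [-1.11, 4.25], [0.08, 2.63], [-2.82, 2.82]. Speed limits (rad/s): [2.79, 2.79, 3.14, 3.14, 3.14, 3.14].

## Interface

Orientations are given as a 3x3 rotation matrix whose columns are the frame's x, y, z axes.
In Python, from rig import env, job, grab_frame, calibration gives the robot as it stands (env), with the cameras as plain functions and the job (job).
- The arm moves only by the tool drive_effector, called as name(argument=value, ...), one argument or row to a line, values as JSON. Schema: {"type":"object","properties":{"ticks":{"type":"array","items":{"type":"array","items":{"type":"number"},"minItems":7,"maxItems":7},"minItems":1,"maxItems":10},"squeeze":{"type":"number"},"only":{"type":"string"},"quiet":{"type":"boolean"},"lines":{"type":"string"}},"required":["ticks"],"additionalProperties":false}. ticks is a list of rows, 1 to 10 of them, each of 7 numbers: the finger opening in m, then dx, dy, dz in shares of 0.2 m (1.0 is 0.2 m), then a rotation vector rx, ry, rz in a scale on which 1.0 is 4 rad; each row shifts and turns the commanded pose from where the row before left it, along the tool's axes as they then stand; what a row does not reach is not made up. A row lasts 1/12 s, in which the tool goes at most 0.0417 m and 0.125 rad, less where a joint would pass 70% of its speed; a pose out of reach is approached as far as the arm can. The fingers move at their own pace and stop on an object; squeeze is the grip in N (left out, the last holds). Time passes only in rows, so rows that do not move let the fingers close. The tool returns the time, the measured TCP pose, the force, the opening and the grip force at its end. only (a regular expression) keeps the lines of the reply that match it, lines (a string "A,B") keeps lines A to B, and quiet returns only ok. A shift or turn number past 1, either way, is cut back to 1. Input that does not fit is refused with a message, and nothing moves.
- env.get_state(): the state, without advancing time (a new reading comes with each control period).
- grab_frame(name): name is "side" or "top" or "wrist"; returns the picture (384x512x3 uint8, red, green, blue); there is no depth.
- calibration(name): a dict with "intrinsics" (3x3 intrinsics, pixels), "k1" (the pictures are not rectified: a ray, as slopes to the right and down, at radius r is drawn at 1 + k1 r^2 times it, then the intrinsics apply), "R" (3x3) and "t" (3): a world point X has camera coordinates R X + t. Camera axes: x right, y down, z forward; pixel columns grow to the right and rows downward; lengths in m; the calibration is good to about 2 mm. A picture is of the moment at which its call begins: read the wrist's pose just before it. calibration takes no time and is no camera call; for the wrist camera it gives the pose at the moment of the call.
- job.close_job(): hands the job in; it is judged then, once.
The state is a dict: "t": time; "joints": joint angles; "joint_vel": joint speeds; "joint_efforts": joint torques, N m; "tcp_pos": TCP position; "orientation": TCP orientation; "force": force on the tool from outside, world axes, zero at the start; "torque": the same for the moment, N m; "width": finger opening in m; "finger_force": force on a finger pad.
Only numpy, scipy, OpenCV 4.12 (cv2) and the standard library are available. Lean on these libraries where they do the work, as an engineer would, in place of code of your own. Each camera call takes 0.05 s, during which the arm holds its last target. There are 200 camera calls.

## Task

The solder-spool winder has been wound one notch too far. With a fingertip, lift the ratchet pawl out of the toothed wheel by pushing its ball-ended lever over to the left until it stays thrown back; then push the star handle so that its top goes left, toward the pawl, turning the wheel backward by exactly one notch (an eighth of a turn). Finally push the pawl lever back over so that the pawl drops fully into the next notch, and leave the loose things around the winder where they are.

Things in the scene. Friction and masses are not known exactly. Their poses are not given: they have to be found in the camera images.
- winder: Bench winder for a solder spool, screwed to the desk. Origin on the desk under the ratchet wheel; x along the shaft, away from the robot, y left, z up (left/right below: its +y/-y). Base plate x -22 to 64, y -61 to 89, 10 mm thick. Posts 30 mm wide, 85 mm high at x = -15 and 52. Pawl bracket 27 mm (x) by 20 mm at x = 0, y = 58, 97 mm high, pin 34 mm long.
- hub (a point): Centre of the toothed steel ratchet wheel, (0, 0, 70) mm in the winder's frame: 8 teeth, 36 mm radius (top at z = 106 mm), x from -5 to 5 mm. Behind it on the same shaft a green and white solder spool, 26 mm radius, x from 9 to 43 mm. Star handle, wheel and spool turn as one about the shaft.
- axle (a point): Point on the shaft's axis at the star handle: (-33, 0, 70) mm in the winder's frame. The handle has four round steel arms, 8 mm thick, 90 degrees apart, all in the plane x = -33 mm, each ending in a black 16 mm ball centred 52 mm from the axis. Its hub has 13 mm radius.
- star_ball (a point): Centre of the ball on the star handle's uppermost arm. At wheel = 0 the arm leans 22.5 degrees to the right of vertical (ball at x -33, y -20, z 118 mm in the winder's frame); one notch backward (wheel 0.785) it leans 22.5 degrees left (y +20, z 118 mm). Push it from its right side with a fingertip in front of the wheel.
- wheel (a joint): Wheel angle, rad; grows backward (top goes left). One notch is 0.785. Starts within 0.08 of 0, pawl in the notch centred at 0; the next is centred at 0.785. The pawl drops home within about 0.15 of a notch's centre, else it rests on a tooth. Engaged, it stops backward turning. With the pawl thrown back, friction of 0.10 N m (2 N at a ball) keeps the wheel where it is left.
- pivot (a point): Pivot axis of the pawl (along the winder's x), at (0, 58, 87) mm in the winder's frame.
- pawl_ball (a point): Centre of the black 16 mm ball on the pawl's lever, a dark steel rod 9 mm thick rising from the pivot; 55 mm from the pivot, in the wheel's plane (x = 0). Pawl closed: the lever leans 25 degrees right of vertical (ball at y 35, z 137 mm in the winder's frame). Thrown back on its stop: 50 degrees left (y 101, z 122 mm).
- pawl (a joint): Pawl angle, rad: 0 closed (nose fully down in a notch), 1.31 thrown back to the left against its stop. It weighs 120 g, moves freely with slight damping and falls either way under its own weight; dead centre is at about 0.7 rad, and it falls the rest in about a second.
- battery: Loose battery standing upright in front of the winder, 14 mm diameter, 49 mm high; origin at the centre of its underside. A bystander.
- tape: Loose roll of amber tape lying in front of the winder, 54 mm diameter, 13 mm high; origin at the centre of its underside. A bystander.
- stick: Loose USB stick lying to the right of the winder, 17 x 50 x 8 mm; origin at the centre of its underside. A bystander.

How it is judged:
By the outcome, as a careful person would: the job done as asked, in the order asked, and still so for the second after the job is handed in, with the robot touching nothing.
It also fails if it takes over 51 s, if anything falls off the work surface, if the arm or the gripper's body presses on something with over 40 N, if the wrist force passes 120 N, or if a joint passes its speed limit or range.

## Working session

There is one attempt and no reset: what is moved stays moved. The work goes in short steps, Python scripts to look and compute and a tool call to move; the robot and the scene stay as the last step left them, time stands still between calls to the robot, and variables do not carry over. Pictures are saved under pics/ and viewed, at most 10 in all, crops included, and the job is handed in when it is done.

```bash
ls; mkdir -p pics; python3 - <<'E'
from rig import env, job, grab_frame, calibration
import cv2,numpy as np
s=env.get_state();print(s['t'],s['tcp_pos'],s['orientation'],s['width'])
for n in("side","top"):
    c=calibration(n);print(n,c)
    cv2.imwrite(f"pics/{n}0.png",grab_frame(n)[:,:,::-1])
a=cv2.imread("pics/side0.png");b=cv2.imread("pics/top0.png")
cv2.imwrite("pics/s.png",cv2.resize(a,(800,600)))
cv2.imwrite("pics/t.png",cv2.resize(b,(800,600)))
E
```

```text
pics
rig.py
0.0 [ 0.18118675 -0.54493819  0.24907757] [[ 9.48981743e-01  3.15330770e-01 -3.95446387e-04]
 [ 3.15330817e-01 -9.48978975e-01  2.31951660e-03]
 [ 3.56144651e-04 -2.32587534e-03 -9.99997232e-01]] 0.08574662794949155
side {'intrinsics': array([[451.56654918,   0.        , 262.01077186],
       [  0.        , 451.56654918, 196.51567861],
       [  0.        ,   0.        ,   1.        ]]), 'k1': -0.07650242141100312, 'R': array([[ 0.95880946, -0.28347451,  0.01807258],
       [-0.11016796, -0.4297623 , -0.89619607],
       [ 0.26181565,  0.85729025, -0.44328997]]), 't': array([-0.52353672,  0.15350343,  0.78283748])}
top {'intrinsics': array([[463.87438384,   0.        , 257.36360578],
       [  0.        , 463.87438384, 185.91345073],
       [  0.        ,   0.        ,   1.        ]]), 'k1': -0.161172723247593, 'R': array([[-0.03014191, -0.99951396, -0.00795622],
       [-0.99295712,  0.0308547 , -0.11438597],
       [ 0.11457586,  0.00445238, -0.99340452]]), 't': array([-0.02641567,  0.54466607,  0.90450039])}
```

View pics/s.png

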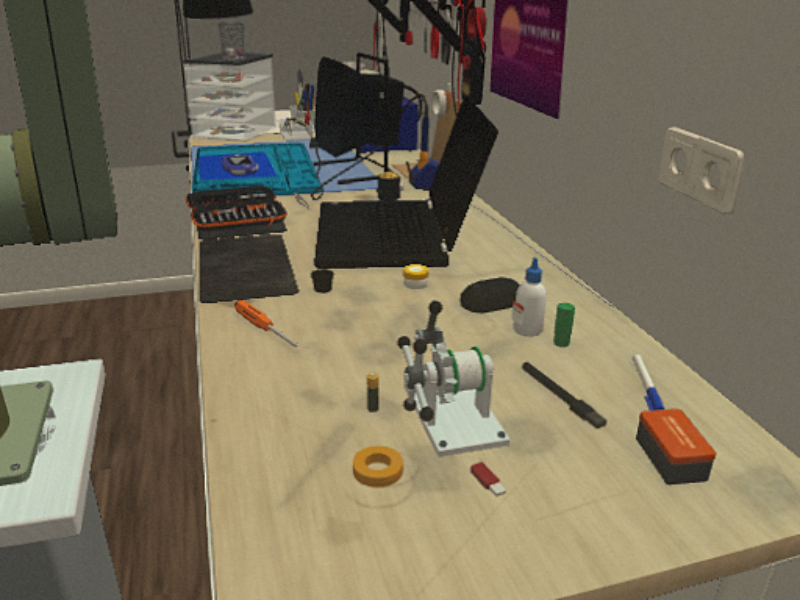

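View pics/t.png

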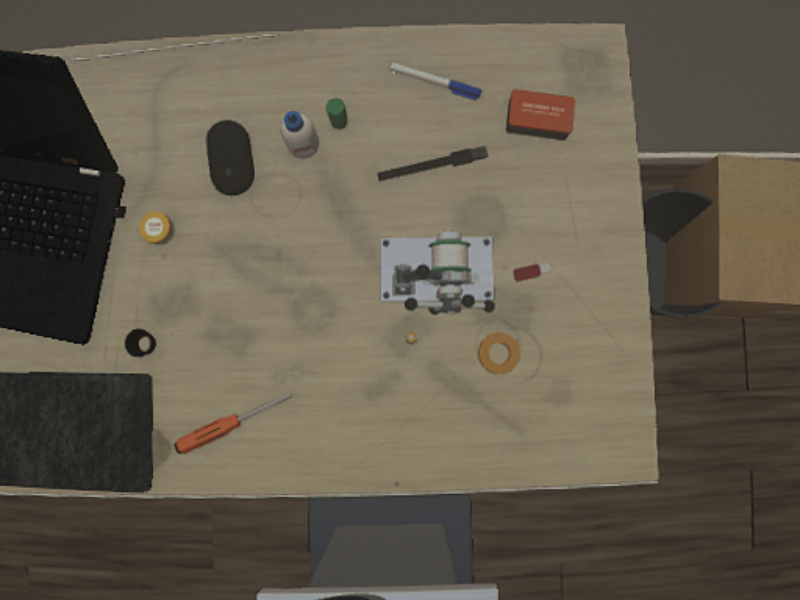

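The overviews show the winder at top-view (445,270) of 800x600, with the plate corners at about (382,238) and (493,300). The tape is at (499,353), the battery at (411,338) and the stick at (531,271). Next I'll enlarge both views.

```bash
python3 - <<'E'
import cv2,numpy as np
a=cv2.imread("pics/side0.png")[185:295,235:335];b=cv2.imread("pics/top0.png")[140:240,230:330]
o=np.hstack([cv2.resize(a[:100],(400,400),interpolation=2),cv2.resize(b,(400,400),interpolation=2)])
cv2.imwrite("pics/z.png",o)
g=cv2.imread("pics/top0.png"); h=cv2.cvtColor(g,cv2.COLOR_BGR2HSV)
m=((h[...,1]<45)&(h[...,2]>140)).astype(np.uint8); m[:145]=0;m[200:]=0;m[:,:235]=0;m[:,325:]=0
c=max(cv2.findContours(m,0,2)[0],key=cv2.contourArea);print(cv2.contourArea(c),cv2.boundingRect(c),cv2.boxPoints(cv2.minAreaRect(c)))
E
```

```text
800.5 (244, 152, 37, 41) [[244. 152.]
 [280. 152.]
 [280. 192.]
 [244. 192.]]
```

View pics/z.png

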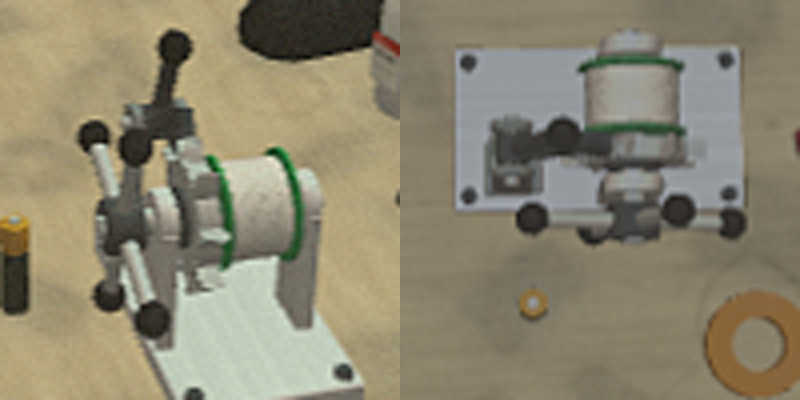

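The crop shows these positions in raw pixels:

| Point | Side | Top |
|---|---|---|
| Pawl ball | (278.5,196.5) | (270.5,174.3) |
| Top star ball | (268.8,221.8) | (299.5,192.5) |
| Left star ball | (258.8,218.8) | (263,194.5) |

Plate corners in the top view are (244,151.7), (315,151.5), (244.2,192.5) and (315,193).

```bash
cat > h.py <<'E'
from rig import env, job, grab_frame, calibration
import cv2,numpy as np
def ray(n,p,c=None):
    c=c or calibration(n);d=np.array([c['k1'],0,0,0.]) 
    u=cv2.undistortPoints(np.array([[p]],float),c['intrinsics'],d,None)[0,0] 
    R,t=c['R'],c['t'];v=R.T@np.array([*u,1]);return -R.T@t,v/np.linalg.norm(v)
def plane(n,p,z,c=None):
    o,v=ray(n,p,c);return o+v*(z-o[2])/v[2]
def tri(*rs):
    A=sum(np.eye(3)-np.outer(v,v) for o,v in rs);b=sum((np.eye(3)-np.outer(v,v))@o for o,v in rs)
    return np.linalg.solve(A,b)
def blob(g,p,r,thr=60,k=3):
    h=g.max(2);m=np.zeros(h.shape,np.uint8);cv2.circle(m,(round(p[0]),round(p[1])),r,1,-1)
    m&=(h<thr).astype(np.uint8)
    mm=cv2.morphologyEx(m,cv2.MORPH_OPEN,np.ones((k,k),np.uint8)); M=cv2.moments(mm if mm.any() else m,True)
    return (M['m10']/M['m00'],M['m01']/M['m00']),M['m00']
E
python3 - <<'E'
from h import *
S=cv2.imread("pics/side0.png");T=cv2.imread("pics/top0.png")
C=[plane('top',p,.01) for p in[(243.6,151.4),(315,151.2),(243.7,192.6),(315,193)]]
print(np.round(C,4))
for nm,a,b in[('pawl',(278.5,196.5),(270.5,174.25)),('star',(268.75,221.75),(299.5,192.5)),('left',(258.8,218.8),(263,194.5))]:
    A,B=blob(S,a,5,70),blob(T,b,5,70)
    r=ray('side',A[0]),ray('top',B[0]);X=tri(*r);print(nm,A,B,np.round(X,4),[round(np.linalg.norm(np.cross(X-o,v))*1000,1) for o,v in r], np.round(tri(ray('side',a),ray('top',b)),4))
for nm,p,z in[('bat',(263,215.5),.049),('tape',(319.5,226),.013),('stick',(340,173.5),.008)]:print(nm,plane('top',p,z))
E
```

```text
[[ 0.6193 -0.0165  0.01  ]
 [ 0.6152 -0.1653  0.01  ]
 [ 0.5331 -0.0144  0.01  ]
 [ 0.5276 -0.1614  0.01  ]]
pawl ((278.16326530612247, 196.57142857142858), 49.0) ((270.05555555555554, 174.22222222222223), 72.0) [ 0.5529 -0.0672  0.1353] [np.float64(0.9), np.float64(0.9)] [ 0.553  -0.068   0.1358]
star ((268.4761904761905, 221.61904761904762), 63.0) ((299.0408163265306, 192.3265306122449), 49.0) [ 0.5197 -0.1193  0.1171] [np.float64(0.2), np.float64(0.2)] [ 0.5196 -0.1202  0.1174]
left ((258.0, 218.12121212121212), 33.0) ((262.4468085106383, 194.14893617021278), 47.0) [ 0.5211 -0.0525  0.0878] [np.float64(0.0), np.float64(0.0)] [ 0.5214 -0.0537  0.0869]
bat [ 0.48270449 -0.05245621  0.049     ]
tape [ 0.45938068 -0.16735043  0.013     ]
stick [ 0.56692976 -0.21569782  0.008     ]
```

The manual's scale: shifts go in shares of 0.2 m and turns go in shares of 4 rad. Converting my numbers, -0.03 m is -0.15, 0.024 m is 0.12, 0.117 rad is 0.0293.

drive_effector(
  ticks=[
    [0,0,0,0,0,0,0.0293],
    [0,0,0,0,0,0,0.0293],
    [0,0,0,0,0,0,0.0293],
    [0,0.12,-0.15,0,0,0,0],
    [0,0.12,-0.15,0,0,0,0],
    [0,0.12,-0.15,0,0,0,0],
    [0,0.12,-0.15,0,0,0,0],
    [0,0.12,-0.15,0,0,0,0],
    [0,0.12,-0.15,0,0,0,0],
    [0,0.12,-0.15,0,0,0,0],
  ],
  squeeze=20,
)

```text
t: 0.93
tcp_pos: [0.3562, -0.339, 0.2499]
orientation: [[1.0, -0.031, -0.0], [-0.031, -1.0, 0.001], [-0.0, -0.001, -1.0]]
force: [1.3, -0.3, -1.4]
width: 0.0005
finger_force: 0.0
```

```bash
cat >> h.py <<'E'
W=np.array([.5524,-.1025,0]);a=-.03
RW=np.array([[np.cos(a),-np.sin(a),0],[np.sin(a),np.cos(a),0],[0,0,1]])
def where():
    s=env.get_state();p=RW.T@(s['tcp_pos']-W);R=s['orientation']
    print('t',round(s['t'],2),'local mm',np.round(p*1000,1),'yaw',round(np.arctan2(R[1,0],R[0,0]),3),'F',np.round(RW.T@s['force'],2),'w',round(s['width'],4),'tilt',np.round(R[:2,2],4))
E
python3 -c "from h import *;where()"
```

```text
t 0.93 local mm [-189.  -242.2  249.9] yaw -0.031 F [ 1.3  -0.25 -1.4 ] w 0.0005 tilt [-0.0003  0.0007]
```

Converted, -0.03 m is -0.15, -0.028 m is -0.14.

drive_effector(
  ticks=[
    [0,0.12,-0.15,0,0,0,0],
    [0,0.12,-0.15,0,0,0,0],
    [0,0.12,-0.15,0,0,0,0],
    [0,0.12,-0.15,0,0,0,0],
    [0,0.12,-0.15,0,0,0,0],
    [0,0.12,-0.15,0,0,0,0],
    [0,0.12,-0.15,0,0,0,0],
    [0,0.1,-0.14,0,0,0,0],
    [0,0,0,0,0,0,0],
    [0,0,0,0,0,0,0],
  ],
)

```text
t: 1.77
tcp_pos: [0.5509, -0.107, 0.2495]
orientation: [[1.0, -0.026, -0.002], [-0.026, -1.0, 0.0], [-0.002, -0.0, -1.0]]
force: [0.6, -0.3, -0.6]
width: 0.0
finger_force: 0.0
```

```bash
python3 -c "from h import *;where()"
```

```text
t 1.77 local mm [ -1.3  -4.5 249.5] yaw -0.026 F [ 0.59 -0.24 -0.58] w 0.0 tilt [-0.0015  0.0002]
```

Converted, 0.03 m is 0.15, 0.017 m is 0.085.

drive_effector(
  ticks=[
    [0,0,0,0.15,0,0,0],
    [0,0,0,0.15,0,0,0],
    [0,0,0,0.15,0,0,0],
    [0,0,0,0.085,0,0,0],
    [0,0,0,0,0,0,0],
  ],
)

```text
t: 2.18
tcp_pos: [0.5458, -0.1087, 0.1379]
orientation: [[0.999, -0.032, -0.011], [-0.032, -0.999, 0.003], [-0.011, -0.003, -1.0]]
force: [-1.4, -0.3, -0.5]
width: 0.0002
finger_force: 0.0
```

```bash
python3 - <<'E'
from h import *
where();cv2.imwrite("pics/side1.png",grab_frame('side')[:,:,::-1]);cv2.imwrite("pics/top1.png",grab_frame('top')[:,:,::-1])
a=cv2.imread("pics/side1.png")[165:265,235:335];b=cv2.imread("pics/top1.png")[140:240,230:330]
cv2.imwrite("pics/z1.png",np.hstack([cv2.resize(x,(400,400),interpolation=2) for x in(a,b)]))
E
```

```text
t 2.18 local mm [ -6.4  -6.3 137.9] yaw -0.032 F [-1.34 -0.38 -0.55] w 0.0002 tilt [-0.0109  0.0034]
```

View pics/z1.png

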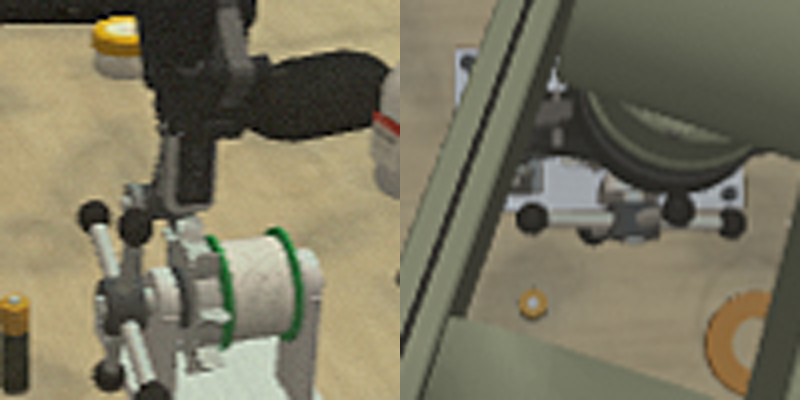

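The side view shows the fingertip just above the wheel at crop (185,205), clear of the star ball at (135,225). It hides the pawl ball. I'll push left now.

Converted, -0.01 m is -0.05, -0.008 m is -0.04.

drive_effector(
  ticks=[
    [0,0.03,-0.04,-0.015,0,0,0],
    [0,0,-0.05,0,0,0,0],
    [0,0,-0.05,0,0,0,0],
    [0,0,-0.05,0,0,0,0],
    [0,0,-0.05,0,0,0,0],
    [0,0,-0.05,0,0,0,0],
    [0,0,-0.05,0,0,0,0],
  ],
)

```text
t: 2.87
tcp_pos: [0.5603, -0.0412, 0.1512]
orientation: [[1.0, -0.029, 0.004], [-0.029, -1.0, -0.004], [0.004, 0.004, -1.0]]
force: [-6.5, -1.0, 18.5]
width: -0.0001
finger_force: 9.2
```

```bash
python3 -c "from h import *;where()"
```

```text
t 2.87 local mm [  6.1  61.5 151.2] yaw -0.029 F [-6.46 -1.16 18.48] w -0.0001 tilt [ 0.0036 -0.004 ]
```

```bash
python3 - <<'E'
from h import *
where();cv2.imwrite("pics/side2.png",grab_frame('side')[:,:,::-1])
where();a=cv2.imread("pics/side2.png")[165:265,235:335]
cv2.imwrite("pics/z2.png",cv2.resize(a,(400,400),interpolation=2))
E
```

```text
t 2.87 local mm [  6.1  61.5 151.2] yaw -0.029 F [-6.46 -1.16 18.48] w -0.0001 tilt [ 0.0036 -0.004 ]
t 2.92 local mm [  5.9  64.3 151.1] yaw -0.028 F [-4.23  2.78 20.31] w 0.0001 tilt [ 0.0039 -0.0001]
```

View pics/z2.png

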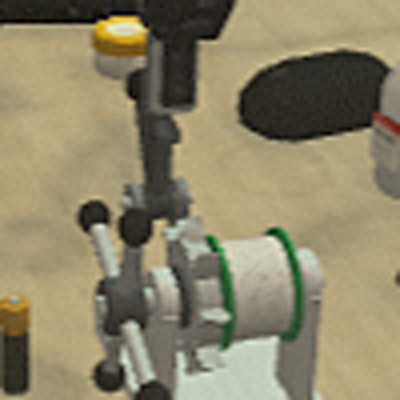

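The pawl lever is now leaning left, with its ball at crop (138,87) and the finger against it from the right and above.

```bash
python3 - <<'E'
from h import *
for p in[(269.5,186.8),(273.5,213),(270,190)]:
    o,v=ray('side',p);o=RW.T@(o-W);v=RW.T@v;print(np.round((o-v*o[0]/v[0])*1000))
E
```

```text
[  0.  91. 129.]
[ 0. 59. 89.]
[  0.  87. 124.]
```

Converted, -0.03 m is -0.15, -0.02 m is -0.1.

drive_effector(
  ticks=[
    [0,0,0,-0.1,0,0,0],
    [0,0,0,-0.15,0,0,0],
    [0,0,0,-0.15,0,0,0],
    [0,0,0.15,0,0,0,0],
    [0,0,0.15,0,0,0,0],
    [0,0,0.15,0,0,0,0],
    [0,-0.05,0.1,0,0,0,0],
    [0,-0.075,0.1,0,0,0,0],
    [0,-0.075,0,0,0,0,0],
    [0,0,0,0,0,0,0],
  ],
)

```text
t: 3.75
tcp_pos: [0.5124, -0.169, 0.2256]
orientation: [[0.999, -0.032, -0.003], [-0.032, -0.999, 0.002], [-0.003, -0.002, -1.0]]
force: [-0.4, 0.3, -0.2]
width: -0.0001
finger_force: 0.0
```

```bash
python3 - <<'E'
from h import *
where();cv2.imwrite("pics/side3.png",grab_frame('side')[:,:,::-1])
a=cv2.imread("pics/side3.png")[165:265,235:335]
cv2.imwrite("pics/z3.png",cv2.resize(a,(400,400),interpolation=2))
A=grab_frame('side');print(blob(A[...,::-1],(268,200),8,70))
where()
E
```

```text
t 3.75 local mm [-37.9 -67.6 225.6] yaw -0.032 F [-0.38  0.31 -0.19] w -0.0001 tilt [-0.0031  0.0018]
((271.66265060240966, 199.24096385542168), 83.0)
t 3.85 local mm [-35.7 -67.1 226.2] yaw -0.03 F [-0.29 -0.01 -0.38] w 0.0001 tilt [0.     0.0009]
```

View pics/z3.png

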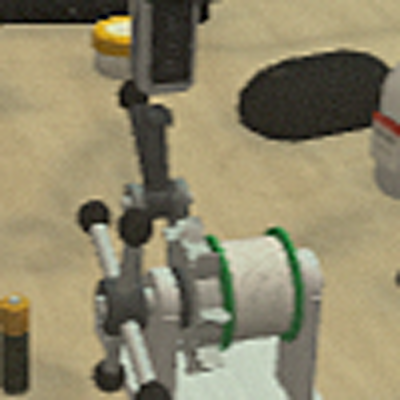

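The lever ball is now at crop (132,95), thrown back and staying there. The star's top ball is unchanged at (135,227).

Converted, 0.03 m is 0.15, 0.006 m is 0.03.

```bash
python3 - <<'E'
from h import *
def at(p,x):
    o,v=ray('side',p);o=RW.T@(o-W);v=RW.T@v;return np.round((o+v*(x-o[0])/v[0])*1000)
print(at((268,188.75),0),at((276,188),-.038),at((278,187.5),-.027))
E
```

```text
[  0. 101. 120.] [-38. -74. 206.] [-27. -49. 195.]
```

drive_effector(
  ticks=[
    [0,0,0.03,0.15,0,0,0],
    [0,0.01,0,0.15,0,0,0],
    [0,0,0,0.15,0,0,0],
    [0,0,0,0.025,0,0,0],
    [0,0,0,0,0,0,0],
  ],
)

```text
t: 4.27
tcp_pos: [0.5153, -0.1736, 0.1287]
orientation: [[1.0, -0.029, -0.005], [-0.029, -1.0, 0.003], [-0.005, -0.003, -1.0]]
force: [0.2, -0.3, -0.9]
width: -0.0001
finger_force: 0.0
```

```bash
python3 -c "from h import *;where()"
```

```text
t 4.27 local mm [-34.9 -72.2 128.7] yaw -0.029 F [ 0.19 -0.29 -0.9 ] w -0.0001 tilt [-0.0054  0.0032]
```

Converted, -0.015 m is -0.075, -0.013 m is -0.065.

drive_effector(
  ticks=[
    [0,0,-0.075,0,0,0,0],
    [0,0,-0.065,0,0,0,0],
    [0,0,-0.03,0,0,0,0],
    [0,0,-0.03,0,0,0,0],
    [0,0,-0.03,0,0,0,0],
    [0,0,-0.025,0,0,0,0],
    [0,0,-0.025,0,0,0,0],
    [0,0,-0.02,0,0,0,0],
    [0,0,0,0,0,0,0],
    [0,0,0,0,0,0,0],
  ],
)

```text
t: 5.1
tcp_pos: [0.5196, -0.1159, 0.1327]
orientation: [[1.0, -0.029, 0.003], [-0.029, -1.0, -0.002], [0.003, 0.001, -1.0]]
force: [0.1, -2.1, 3.0]
width: -0.0002
finger_force: 1.4
```

```bash
python3 - <<'E'
from h import *
where();cv2.imwrite("pics/side4.png",grab_frame('side')[:,:,::-1]);cv2.imwrite("pics/top4.png",grab_frame('top')[:,:,::-1])
a=cv2.imread("pics/side4.png")[165:265,235:335];b=cv2.imread("pics/top4.png")[140:240,230:330]
cv2.imwrite("pics/z4.png",np.hstack([cv2.resize(x,(400,400),interpolation=2) for x in(a,b)]))
E
```

```text
t 5.1 local mm [-32.4 -14.4 132.7] yaw -0.029 F [ 0.2  -2.1   2.96] w -0.0002 tilt [ 0.003  -0.0016]
```

View pics/z4.png

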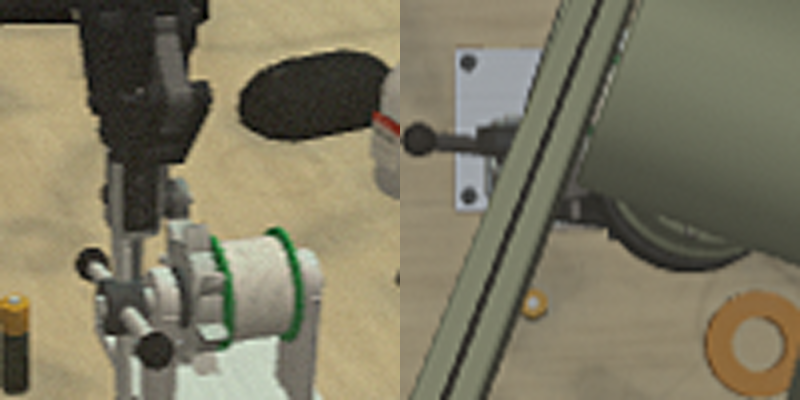

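The pawl stays thrown back, with its ball at the left edge of the top crop. In the side view the left star ball is at (89,262) and the right one at (155,349), so I'll work out the wheel angle from those.

```bash
cat >> h.py <<'E'
def at(p,x):
    o,v=ray('side',p);o=RW.T@(o-W);v=RW.T@v;return np.round((o+v*(x-o[0])/v[0])*1000,1)
def wheel(A,l,r):  # side image BGR, guesses of the left and right star balls
    for p,base in((l,67.5),(r,-112.5)):
        q,n=blob(A,p,6,70);q=q if p is None else q;X=at(q,-.033)
        th=np.arctan2(X[1],X[2]-70)-np.deg2rad(base);print(np.round(q,1),n,X,'wheel',round((th+np.pi)%(2*np.pi)-np.pi,3))
E
python3 - <<'E'
from h import *
for f,l,r in(("side0",(258.8,218.8),(272.8,264.5)),("side4",(257.2,230.5),(273.75,252.2))):wheel(cv2.imread(f"pics/{f}.png"),l,r)
where()
E
```

```text
[258.  218.1] 33.0 [-33.   48.2  88.3] wheel 0.03
[272.6 264.5] 59.0 [-33.  -53.4  53.6] wheel 0.095
[257.5 228. ] 12.0 [-33.   50.7  65.7] wheel 0.477
[273.2 252.1] 66.0 [-33.  -54.8  79.6] wheel 0.566
t 5.2 local mm [-33.1 -14.4 131.8] yaw -0.03 F [ 0.45 -1.71  1.82] w 0.0006 tilt [ 0.0012 -0.0008]
```

Converted, -0.004 m is -0.02, -0.003 m is -0.015.

drive_effector(
  ticks=[
    [0,0,-0.02,0,0,0,0],
    [0,0,-0.02,0,0,0,0],
    [0,0,-0.015,0,0,0,0],
    [0,0,0,0,0,0,0],
    [0,0,0,0,0,0,0],
  ],
)

```text
t: 5.62
tcp_pos: [0.518, -0.1038, 0.1305]
orientation: [[1.0, -0.03, -0.002], [-0.03, -1.0, 0.001], [-0.002, -0.001, -1.0]]
force: [0.4, -0.7, -0.9]
width: -0.0001
finger_force: 0.2
```

```bash
python3 - <<'E'
from h import *
where();A=grab_frame('side')[:,:,::-1];cv2.imwrite("pics/side5.png",A)
wheel(A,(258.5,234.5),(272.5,246.5))
E
```

```text
t 5.62 local mm [-34.4  -2.3 130.5] yaw -0.03 F [ 0.42 -0.71 -0.89] w -0.0001 tilt [-0.0021  0.0014]
[257.5 236.1] 27.0 [-33.   49.6  48.7] wheel 0.798
[272.5 245.1] 74.0 [-33.  -49.3  89.8] wheel 0.775
```

Converted, -0.033 m is -0.165, -0.03 m is -0.15.

drive_effector(
  ticks=[
    [0,0,0.05,0,0,0,0],
    [0,0,0,-0.15,0,0,0],
    [0,0,0,-0.15,0,0,0],
    [0,0,0,-0.15,0,0,0],
    [0,0.05,-0.15,0,0,0,0],
    [0,0.05,-0.15,0,0,0,0],
    [0,0.05,-0.15,0,0,0,0],
    [0,0.02,-0.15,0,0,0,0],
    [0,0,-0.165,0,0,0,0],
    [0,0,0,0,0,0,0],
  ],
)

```text
t: 6.5
tcp_pos: [0.5565, 0.0419, 0.2208]
orientation: [[1.0, -0.025, -0.002], [-0.025, -1.0, 0.003], [-0.002, -0.003, -1.0]]
force: [0.5, -1.3, 0.7]
width: 0.0001
finger_force: 0.0
```

```bash
python3 - <<'E'
from h import *
where();A=grab_frame('side')[:,:,::-1];cv2.imwrite("pics/side6.png",A)
wheel(A,(257.5,236),(272.5,245));
b=grab_frame('top')[:,:,::-1];where()
cv2.imwrite("pics/z6.png",np.hstack([cv2.resize(x,(400,400),interpolation=2) for x in(A[165:265,235:335],b[140:240,230:330])]))
E
```

```text
t 6.5 local mm [-2.000e-01  1.445e+02  2.208e+02] yaw -0.025 F [ 0.58 -1.33  0.74] w 0.0001 tilt [-0.0017  0.0034]
[257.9 236.9] 34.0 [-33.   47.   48.5] wheel 0.822
[272.2 245.2] 70.0 [-33.  -47.8  88.8] wheel 0.767
t 6.6 local mm [ -0.  140.4 220.7] yaw -0.028 F [-0.08  0.29 -0.53] w -0.0001 tilt [-0.0016 -0.0003]
```

View pics/z6.png

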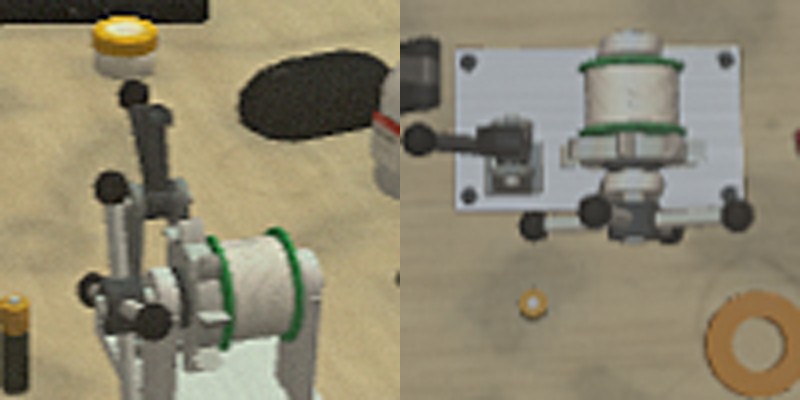

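The top ball now leans left at side crop (112,187), the wheel is about 0.79, the pawl is still thrown back, and the loose things haven't moved. Now I'll push the pawl lever back from its left side.

Converted, 0.03 m is 0.15, 0.025 m is 0.125.

drive_effector(
  ticks=[
    [0,0,0,0.15,0,0,0],
    [0,0,0,0.15,0,0,0],
    [0,0,0,0.125,0,0,0],
    [0,0,0,0,0,0,0],
    [0,0,0.05,0,0,0,0],
    [0,0,0.05,0,0,0,0],
    [0,0,0.05,0,0,0,0],
    [0,0,0.04,0,0,0,0],
    [0,0,0.04,0,0,0,0],
    [0,0,0.035,0,0,0,0],
  ],
)

```text
t: 7.43
tcp_pos: [0.5589, -0.0037, 0.1494]
orientation: [[0.999, -0.033, 0.008], [-0.033, -0.999, 0.027], [0.007, -0.027, -1.0]]
force: [-22.8, 46.5, 68.6]
width: -0.0001
finger_force: 38.7
```

```bash
python3 -c "from h import *;where()"
```

```text
t 7.43 local mm [  3.5  98.9 149.4] yaw -0.033 F [-24.17  45.77  68.62] w -0.0001 tilt [0.008  0.0271]
```

drive_effector(
  ticks=[
    [0,0,0.03,0,0,0,0],
    [0,0,0,0,0,0,0],
    [0,0,0,0,0,0,0],
  ],
)

```text
t: 7.68
tcp_pos: [0.5593, -0.014, 0.1543]
orientation: [[0.999, -0.031, 0.01], [-0.031, -0.999, 0.015], [0.01, -0.015, -1.0]]
force: [-29.2, 30.1, 73.7]
width: 0.0001
finger_force: 36.5
```

```bash
python3 -c "from h import *;where()"
```

```text
t 7.68 local mm [  4.2  88.7 154.3] yaw -0.031 F [-30.04  29.22  73.66] w 0.0001 tilt [0.0102 0.015 ]
```

```bash
python3 - <<'E'
from h import *
A=grab_frame('side')[:,:,::-1];b=grab_frame('top')[:,:,::-1];where()
cv2.imwrite("pics/side7.png",A)
cv2.imwrite("pics/z7.png",np.hstack([cv2.resize(x,(400,400),interpolation=2) for x in(A[150:250,235:335],b[140:240,230:330])]))
wheel(A,(257.9,236.9),(272.2,245))
E
```

```text
t 7.78 local mm [  4.3  88.1 154.5] yaw -0.031 F [-30.89  28.59  73.27] w -0.0001 tilt [0.0105 0.0138]
[258. 237.] 35.0 [-33.   45.9  48.8] wheel 0.825
[272.2 245.2] 70.0 [-33.  -47.8  88.8] wheel 0.767
```

View pics/z7.png

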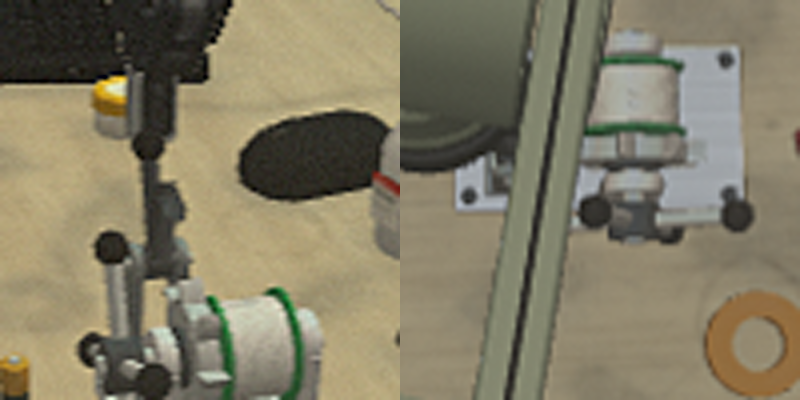

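The finger has ridden up over the lever ball, which is at crop (149,147), and is pressing down on it. I'll find out where the ball is before easing off.

```bash
python3 - <<'E'
from h import *
print(at((272.25,186.75),0), at((268,188.75),0))
A=cv2.imread("pics/side7.png");q,n=blob(A,(272.2,186.7),4,70);print(q,n,at(q,0))
E
```

```text
[  0.   72.9 137.6] [  0.  101.2 120.4]
(271.87179487179486, 186.66666666666666) 39.0 [  0.   75.4 136.7]
```

drive_effector(
  ticks=[
    [0,0,0,-0.025,0,0,0],
    [0,0,0,-0.025,0,0,0],
    [0,0,0,-0.025,0,0,0],
  ],
)

```text
t: 8.03
tcp_pos: [0.5575, -0.0218, 0.1595]
orientation: [[1.0, -0.029, 0.008], [-0.029, -1.0, -0.001], [0.008, 0.0, -1.0]]
force: [-3.2, 1.0, 3.8]
width: 0.0003
finger_force: 2.1
```

```bash
python3 -c "from h import *;where()"
```

```text
t 8.03 local mm [  2.7  80.8 159.5] yaw -0.029 F [-3.18  0.9   3.76] w 0.0003 tilt [ 0.008  -0.0007]
```

Converted, -0.03 m is -0.15, -0.02 m is -0.1.

drive_effector(
  ticks=[
    [0,0,0,-0.075,0,0,0],
    [0,0,-0.05,-0.15,0,0,0],
    [0,0,-0.15,-0.1,0,0,0],
    [0,0,-0.15,0,0,0,0],
    [0,0,-0.15,0,0,0,0],
    [0,0,0,0,0,0,0],
  ],
)

```text
t: 8.53
tcp_pos: [0.56, 0.0813, 0.2202]
orientation: [[1.0, -0.027, 0.007], [-0.027, -1.0, 0.002], [0.007, -0.003, -1.0]]
force: [-1.1, -0.1, -0.0]
width: -0.0
finger_force: 0.0
```

```bash
python3 - <<'E'
from h import *
A=grab_frame('side')[:,:,::-1];b=grab_frame('top')[:,:,::-1];where()
cv2.imwrite("pics/side8.png",A)
cv2.imwrite("pics/z8.png",np.hstack([cv2.resize(x,(400,400),interpolation=2) for x in(A[165:265,235:335],b[140:240,230:330])]))
wheel(A,(257.9,236.9),(272.2,245))
E
```

```text
t 8.63 local mm [  1.7 180.4 218.7] yaw -0.029 F [-0.16 -0.25 -0.09] w -0.0001 tilt [ 0.0043 -0.0009]
[257.9 236.9] 34.0 [-33.   47.   48.3] wheel 0.825
[272.2 245.2] 70.0 [-33.  -47.8  88.8] wheel 0.767
```

View pics/z8.png

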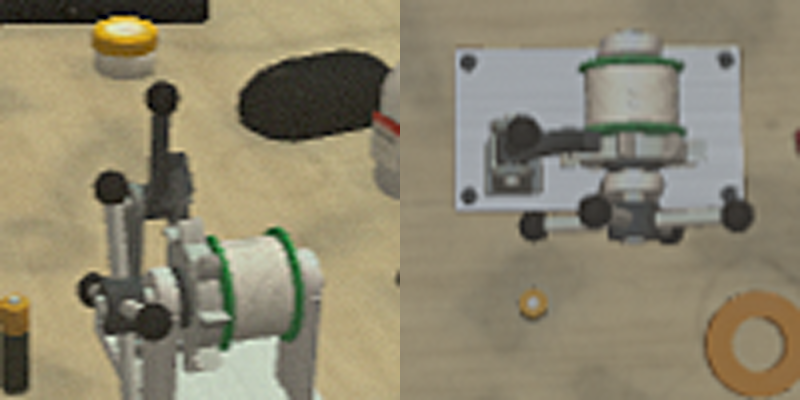

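The lever is upright and falling right, with its ball at side crop (162,98) and top crop (523,133). That was the last picture I'm allowed to view, so from here I'll go by the numbers. I'll wait a second and triangulate the ball.

drive_effector(
  ticks=[
    [0,0,0,0,0,0,0],
    [0,0,0,0,0,0,0],
    [0,0,0,0,0,0,0],
    [0,0,0,0,0,0,0],
    [0,0,0,0,0,0,0],
    [0,0,0,0,0,0,0],
    [0,0,0,0,0,0,0],
    [0,0,0,0,0,0,0],
    [0,0,0,0,0,0,0],
    [0,0,0,0,0,0,0],
  ],
  quiet=true,
)

```text
ok
```

```bash
cat >> h.py <<'E'
def look(tag):
    A=grab_frame('side')[:,:,::-1].copy();B=grab_frame('top')[:,:,::-1].copy();where()
    cv2.imwrite(f"pics/side{tag}.png",A);cv2.imwrite(f"pics/top{tag}.png",B);wheel(A,(257.9,236.9),(272.2,245))
    return A,B
def darkdisc(g,x0,x1,y0,y1,k=5):
    m=(g[y0:y1,x0:x1].max(2)<60).astype(np.uint8);m=cv2.morphologyEx(m,cv2.MORPH_OPEN,cv2.getStructuringElement(cv2.MORPH_ELLIPSE,(k,k)))
    n,_,st,c=cv2.connectedComponentsWithStats(m);return [(np.round(c[i]+[x0,y0],1).tolist(),int(st[i,4])) for i in range(1,n)]
E
python3 - <<'E'
from h import *
A,B=look('9')
for t,g in(('0',cv2.imread("pics/side0.png")),('9',A)):print(t,darkdisc(g,264,292,178,208))
for t,g in(('0',cv2.imread("pics/top0.png")),('9',B)):print(t,darkdisc(g,250,285,163,185))
a,b=np.array(cv2.imread("pics/side0.png"),int),np.array(A,int)
print('side diff vs start pawl area',np.abs(a-b)[185:215,262:292].max(2).__gt__(40).sum())
E
```

```text
t 9.57 local mm [  0.5 180.9 216.3] yaw -0.03 F [ 0.14 -0.24  0.  ] w -0.0001 tilt [-0.0001 -0.0001]
[257.9 237. ] 33.0 [-33.   46.8  48.4] wheel 0.825
[272.2 245.2] 70.0 [-33.  -47.8  88.8] wheel 0.767
0 [([278.2, 196.5], 44)]
9 [([278.2, 196.5], 44)]
0 [([269.9, 174.2], 69)]
9 [([270.1, 174.3], 49)]
side diff vs start pawl area 34
```

The lever ball is back at its starting closed pixel to within 0.2 px in both views, so the pawl is fully home with the wheel one notch back. I'll check the loose things and hand in.

```bash
python3 - <<'E'
from h import *
a,b=[cv2.imread(f"pics/top{t}.png").astype(int) for t in'09']
d=np.abs(a-b).max(2)>45
ok=all(x<8 for x in (d[205:225,253:273].sum(),d[208:245,300:340].sum(),d[162:185,325:358].sum()))
print(ok,d[205:225,253:273].sum(),d[208:245,300:340].sum(),d[162:185,325:358].sum())
if ok: print(job.close_job())
E
```

```text
True 0 0 0
the job is handed in; nothing more can be done
None
```

The job is handed in at about 9.6 s of the 51 s allowed. The pawl was thrown back, the wheel measures about 0.79 rad (one notch back), and the pawl lever is back at its closed position. The battery, tape and USB stick have not moved. On the return push the fingertip rode up onto the lever ball, with up to about 85 N at the wrist (limit 120 N), before I eased off and the pawl dropped in.

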